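# Power-up sequence on the electronics bench

### The job

Bring up the three supplies of the display board in sequence: with a fingertip, lightly press the yellow switch, then the blue one, then the red one, each until its cap is fully down and stays down, and then draw back clear. Leave the green switch up, do not push hard, and do not lift or shove any switch unit or disturb the other things on the bench.

Things in the scene. Friction and masses are not known exactly. Their poses are not given: they have to be found in the camera images.
- yellow_switch: loose switch unit with the yellow push cap: dark grey box 60 x 60 x 30 mm on rubber feet, about 0.3 kg, standing upright on the bench; origin at the centre of its underside (bench height), z up. Its round yellow cap, 32 mm across, sits in the middle of the top
- yellow_top (a point): centre of the top face of the yellow cap: 48 mm above the bench when up, 40 mm when fully down and let go; moves with the cap
- yellow_cap (a joint): how far the yellow cap is pushed down, m: 0 up (off) to 0.008 fully down, relative to its metal collar. Cap and collar together are sprung: pressed with more than about 4.5 N they sink up to 8 mm further at 1.5 N per mm and rise again when let go, so the end of the stroke is cushioned. A latching switch: it takes about 3.5 N to push all the way and stays where it is left
- blue_switch: loose switch unit with the blue push cap: dark grey box 60 x 60 x 30 mm on rubber feet, about 0.3 kg, standing upright on the bench; origin at the centre of its underside (bench height), z up. Its round blue cap, 32 mm across, sits in the middle of the top
- blue_top (a point): centre of the top face of the blue cap: 48 mm above the bench when up, 40 mm when fully down and let go; moves with the cap
- blue_cap (a joint): how far the blue cap is pushed down, m: 0 up (off) to 0.008 fully down, relative to its metal collar. Cap and collar together are sprung: pressed with more than about 4.5 N they sink up to 8 mm further at 1.5 N per mm and rise again when let go, so the end of the stroke is cushioned. A latching switch: it takes about 3.5 N to push all the way and stays where it is left
- red_switch: loose switch unit with the red push cap: dark grey box 60 x 60 x 30 mm on rubber feet, about 0.3 kg, standing upright on the bench; origin at the centre of its underside (bench height), z up. Its round red cap, 32 mm across, sits in the middle of the top
- red_top (a point): centre of the top face of the red cap: 48 mm above the bench when up, 40 mm when fully down and let go; moves with the cap
- red_cap (a joint): how far the red cap is pushed down, m: 0 up (off) to 0.008 fully down, relative to its metal collar. Cap and collar together are sprung: pressed with more than about 4.5 N they sink up to 8 mm further at 1.5 N per mm and rise again when let go, so the end of the stroke is cushioned. A latching switch: it takes about 3.5 N to push all the way and stays where it is left
- green_switch: loose switch unit with the green push cap: dark grey box 60 x 60 x 30 mm on rubber feet, about 0.3 kg, standing upright on the bench; origin at the centre of its underside (bench height), z up. Its round green cap, 32 mm across, sits in the middle of the top
- green_top (a point): centre of the top face of the green cap: 48 mm above the bench when up, 40 mm when fully down and let go; moves with the cap
- green_cap (a joint): how far the green cap is pushed down, m: 0 up (off) to 0.008 fully down, relative to its metal collar. Cap and collar together are sprung: pressed with more than about 4.5 N they sink up to 8 mm further at 1.5 N per mm and rise again when let go, so the end of the stroke is cushioned. A latching switch: it takes about 3.5 N to push all the way and stays where it is left
- display_board: bystander: loose black circuit board with a dark screen, 66 x 110 mm, 18 mm high on four brass standoffs; origin at the centre of its underside, long side along its y
- battery_cover: bystander: loose tan plastic battery cover, a shallow tray 66 x 96 x 14 mm, open side up; origin at the centre of its underside, long side along its y
- led_box: bystander: loose clear plastic compartment box of coloured LEDs, 220 x 100 x 38 mm, 0.45 kg; origin at the centre of its underside, long side along its x
- screwdriver: bystander: loose screwdriver 170 mm long, lying along its x axis on the bench at the robot's right; up to about 30 mm thick
Not all that is in view belongs to the job. Leave any turquoise look-alike of the yellow_switch alone.

How it is judged:
By the outcome, as a careful person would: the job done as asked, in the order asked, and still so for the second after the job is handed in, with the robot touching nothing.
It also fails if it takes over 43 s, if anything falls off the work surface, if the arm or the gripper's body presses on something with over 40 N, if the wrist force passes 120 N, or if a joint passes its speed limit or range.

### The arm

A 6-joint arm with a two-finger parallel gripper is mounted at the origin on the work surface. World frame = base frame: x ahead of the robot, y to its left, z up, the work surface at z = 0. Lengths are in m, angles in degrees, forces in N, time in s.
With the tool pointing down it reaches from about 0.4 to 0.825 m from the base axis. Payload 7 kg.
Tool frame: the origin (TCP) lies at the very end of the fingers, on their centre line; the grasp point (between the pads) lies r.grip_depth behind it (r.grip_depth is the distance from the TCP to the grasp point, in m); z points along the fingers, y is the direction in which the jaws open and shut (so a half turn about z gives the same grasp; the last joint's range is limited). The gripper opens to 88 mm and grips with 3 to 60 N. Pads are 19 mm wide; open, the fingers measure 130 mm over their backs; the gripper's body (78 mm by 193 mm) begins 47 mm behind the grasp point.
Start: joints at [81.137, 20.546, 0.682, 0, -70.136, -16.507], TCP at [0.289, 0.61, 0.227] pointing down, gripper open.
Joint ranges: [-176.03, 176.03], [-82.01, 121.73], [-58.28, 71.71], [-173.87, 95.51], [-174.79, -0.11], [-173.66, 173.66]. Speed limits (degrees/s): [136.94, 136.94, 172.46, 180, 180, 180].

### API

Orientations are given as [roll, pitch, yaw] about the fixed x, y, z axes, in that order (R = Rz(yaw) Ry(pitch) Rx(roll)).
In Python, from plant import r gives the robot as it stands. The module is installed in compiled form; this text tells all that it offers.
- The arm moves only by the tool step_arm, never from a script. Its argument "increments" is a list of rows, each a list of 3 entries, a list of its own where there are three numbers: the shift along the tool's x, y, z in m, then the turn, a rotation vector about the tool's x, y, z in rad, then the closure, from 0 (fully open) to 1 (shut). In form: [[[x, y, z], [wx, wy, wz], grip], ...]. A call has 1 to 10 rows; each row is the pose to reach, as a shift and turn from the pose commanded when the call began, along the tool's axes at that moment; what a row does not reach only later rows make up. A row lasts 1/10 s, in which the tool goes at most 50 mm and 8.59 degrees, less where a joint would pass 70% of its speed; a pose out of reach is approached as far as the arm can. A call with a gripper value outside its range is refused whole. The fingers move at their own pace and stop on an object; "force" is the grip in N (left out, the last holds). Time passes only in rows, so rows that repeat a pose let the fingers close. It gives the time, the measured TCP pose, the force and the opening at its end, in the units of the state.
- r.get_state(): the state, without advancing time (a new reading comes with each control period).
- r.capture(name): name is "side" or "top" or "wrist"; returns a dict with "color" (400x640x3 uint8, red, green, blue), "intrinsics" (3x3 intrinsics, pixels), "k1" (the pictures are not rectified: a ray, as slopes to the right and down, at radius r is drawn at 1 + k1 r^2 times it, then the intrinsics apply), "rvec" (rotation vector, rad) and "tvec" (3), from world to camera coordinates, as OpenCV has them; the wrist camera has in their place "T_tool_cam" (4x4, takes a point from camera to tool coordinates, whose origin is the TCP and whose axes are the flange's). Camera axes: x right, y down, z forward; pixel columns grow to the right and rows downward; lengths in m; the calibration is good to about 2 mm. A picture is of the moment at which its call begins: read the wrist's pose just before it. There is no depth.
- r.close_job(): hands the job in, once; it reports no verdict.
The state is a dict: "time_s": time; "joints": joint angles; "qd": joint speeds; "joint_torque": joint torques, N m; "tcp_pos": TCP position; "eef_rot": TCP orientation; "contact_force": force on the tool from outside, world axes, zero at the start; "moment": the same for the moment, N m; "gripper_width": finger opening in m.
Only numpy, scipy, OpenCV 4.12 (cv2) and the standard library are available. Lean on these libraries where they do the work, as an engineer would, in place of code of your own. Each camera call takes 0.05 s, during which the arm holds its last target.

## Working session

There is one attempt and no reset: what is moved stays moved. The work goes in short steps, Python scripts to look and compute and a tool call to move; the robot and the scene stay as the last step left them, time stands still between calls to the robot, and variables do not carry over. Pictures are saved under pics/ and viewed, and the job is handed in when it is done.

Besides the shell and the picture viewer there is one more tool, called after "Emit:" as a command line: name --argument value ..., lists and objects as JSON in quotes. step_arm: Moves the arm, as the interface text tells. Its arguments: {"type":"object","properties":{"increments":{"type":"array","items":{"type":"array"}},"force":{"type":"number"}},"required":["increments"]}

```bash
mkdir -p pics
python3 - <<'E'
from plant import r
import cv2,pickle
s=r.get_state();print(s)
d={}
for n in("top","side"):
    c=r.capture(n);d[n]=c
    cv2.imwrite(f"pics/{n}0.png",c["color"][:,:,::-1])
    print(n,{k:v for k,v in c.items() if k!="color"})
pickle.dump(d,open("cap0.pkl","wb"))
print(r.grip_depth)
E
```

```text
{'time_s': 0.0, 'joints': array([ 8.11354808e+01,  2.05896018e+01,  6.34672791e-01, -2.03148046e-02,
       -7.01362914e+01, -1.65060423e+01]), 'qd': array([ 0.11963019,  0.00356536, -0.03441056, -0.06908982, -0.01343948,
       -0.04302904]), 'joint_torque': array([-2.68888016e-04, -5.82726502e+01,  2.93058944e+01,  6.99716717e+00,
        6.95528928e-03, -1.82381032e-04]), 'tcp_pos': array([0.28904105, 0.60944547, 0.2256496 ]), 'eef_rot': array([ 1.79907112e+02, -7.60932003e-03, -2.53774732e+01]), 'contact_force': array([-0.33936478,  0.04773505, -0.15020861]), 'moment': array([ 0.0373675 ,  0.06576208, -0.00055263]), 'gripper_width': 0.08748903007150664}
top {'intrinsics': array([[387.34864574,   0.        , 320.3448181 ],
       [  0.        , 387.34864574, 196.40272254],
       [  0.        ,   0.        ,   1.        ]]), 'k1': -0.08164912137903685, 'rvec': array([ 2.19955615, -2.16445048,  0.10357236]), 'tvec': array([0.03291564, 0.53363643, 0.95059685])}
side {'intrinsics': array([[460.82994665,   0.        , 314.37046018],
       [  0.        , 460.82994665, 195.42602064],
       [  0.        ,   0.        ,   1.        ]]), 'k1': -0.12231814964361644, 'rvec': array([ 2.15682841, -0.64666206,  0.31530631]), 'tvec': array([-0.40750436,  0.25205761,  0.95103977])}
0.0188
```

View pics/top0.png

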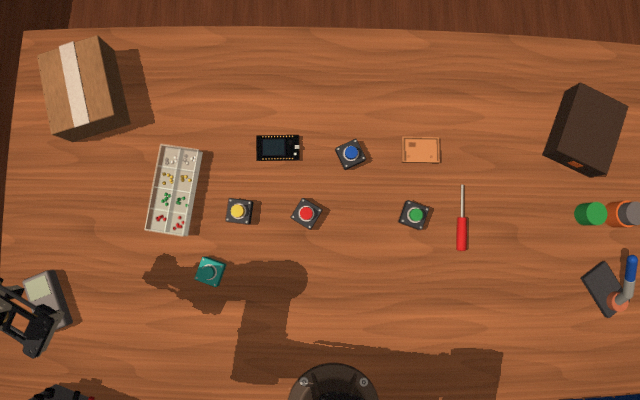

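View pics/side0.png

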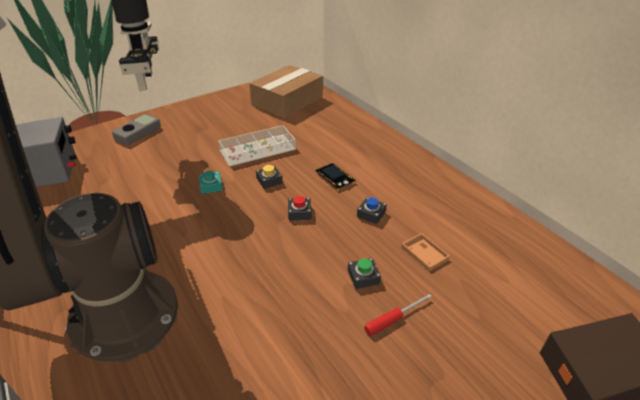

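The top view shows yellow at about (238,211), red at (307,213), blue at (350,153), green at (415,214) and the turquoise look-alike at (210,270). All of them are clear of each other. Next I segment the caps and triangulate them.

```bash
cat > h.py <<'E'
import numpy as np,cv2
def und(c,px):
    K=c["intrinsics"];D=np.array([c["k1"],0,0,0,0.])
    return cv2.undistortPoints(np.array(px,float).reshape(-1,1,2),K,D).reshape(-1,2)
def plane(c,px,z,T=None):
    n=und(c,px)
    if T is None:
        R=cv2.Rodrigues(c["rvec"])[0];o=-R.T@c["tvec"];d=np.c_[n,np.ones(len(n))]@R
    else:
        o=T[:3,3];d=np.c_[n,np.ones(len(n))]@T[:3,:3].T
    return o+d*((z-o[2])/d[:,2])[:,None]
def caps(img,box=None):
    hsv=cv2.cvtColor(img,cv2.COLOR_RGB2HSV);out={}
    for n,(lo,hi) in dict(yellow=(20,35),blue=(105,125),green=(45,75),red=(175,4)).items():
        H=hsv[...,0];m=((H>=lo)&(H<=hi)) if lo<hi else ((H>=lo)|(H<=hi))
        m=(m&(hsv[...,1]>150)&(hsv[...,2]>70)).astype(np.uint8)
        k,l,st,ce=cv2.connectedComponentsWithStats(m)
        out[n]=[(ce[i].round(2).tolist(),int(st[i,4]),st[i,2:4].tolist()) for i in range(1,k) if st[i,4]>40]
    return out
E
python3 - <<'E'
import pickle
from h import *
d=pickle.load(open("cap0.pkl","rb"))
for n in d:
    c=d[n];
    for k,v in caps(c["color"]).items():
        for p,a,wh in v: print(n,k,p,a,wh,plane(c,[p],0.046)[0].round(4))
E
```

```text
top yellow [237.14, 210.31] 124 [13, 12] [0.4935 0.2449 0.046 ]
top blue [350.74, 152.08] 119 [12, 13] [ 0.6427 -0.032   0.046 ]
top blue [630.68, 267.9] 245 [12, 27] [ 0.3581 -0.7665  0.046 ]
top green [591.01, 213.28] 490 [32, 21] [ 0.499  -0.6554  0.046 ]
top red [305.85, 212.8] 123 [13, 13] [0.4902 0.0765 0.046 ]
top red [461.39, 233.59] 328 [11, 34] [ 0.4446 -0.3081  0.046 ]
side yellow [268.37, 169.52] 86 [11, 10] [0.4905 0.2389 0.046 ]
side blue [371.95, 202.91] 91 [11, 11] [ 0.639  -0.0381  0.046 ]
side red [298.84, 201.18] 115 [13, 12] [0.4869 0.0707 0.046 ]
side red [383.01, 321.26] 480 [38, 28] [ 0.4258 -0.3371  0.046 ]
```

Emit:
step_arm --increments '[[[0.034, 0.024, 0.0], [0, 0, 0], 1], [[0.068, 0.048, 0.0], [0, 0, 0], 1], [[0.102, 0.073, 0.0], [0, 0, 0], 1], [[0.136, 0.097, 0.0], [0, 0, 0], 1], [[0.17, 0.122, 0.01], [0, 0, 0], 1], [[0.204, 0.146, 0.02], [0, 0, 0], 1], [[0.238, 0.17, 0.03], [0, 0, 0], 1], [[0.272, 0.195, 0.04], [0, 0, 0], 1], [[0.306, 0.219, 0.05], [0, 0, 0], 1], [[0.34, 0.244, 0.06], [0, 0, 0], 1]]' --force 10

```text
time_s: 1.1
tcp_pos: [0.4923, 0.2421, 0.1661]
eef_rot: [180.0, 0.0, -25.4]
contact_force: [1.4, -0.3, 0.8]
gripper_width: 0.0133
```

Emit:
step_arm --increments '[[[0, 0, 0], [0, 0, 0], 1], [[0, 0, 0], [0, 0, 0], 1], [[0, 0, 0], [0, 0, 0], 1], [[0, 0, 0], [0, 0, 0], 1]]'

```text
time_s: 1.5
tcp_pos: [0.4917, 0.2447, 0.1668]
eef_rot: [-180.0, -0.0, -25.3]
contact_force: [0.5, 0.5, -0.2]
gripper_width: 0.001
```

```bash
cat > w.py <<'E'
import sys,pickle
from plant import r
from h import *
from scipy.spatial.transform import Rotation as Ro
def pose(s):
    T=np.eye(4);T[:3,:3]=Ro.from_euler("xyz",s["eef_rot"],degrees=True).as_matrix();T[:3,3]=s["tcp_pos"];return T
def look(tag,z=0.046,views=("wrist",)):
    s=r.get_state();T=pose(s)
    print("t",s["time_s"],"tcp",s["tcp_pos"].round(4),s["eef_rot"].round(2),"F",s["contact_force"].round(2),"w",round(s["gripper_width"],4))
    for n in views:
        c=r.capture(n);cv2.imwrite(f"pics/{n}{tag}.png",c["color"][:,:,::-1]);pickle.dump((s,c),open(f"{n}{tag}.pkl","wb"))
        TT=T@c["T_tool_cam"] if n=="wrist" else None
        for k,v in caps(c["color"]).items():
            for p,a,wh in v:
                P=plane(c,[p],z,TT)[0]
                print(n,k,p,a,wh,P.round(4),"tool:",((P-T[:3,3])@T[:3,:3]).round(4))
    return s
E
python3 - <<'E'
from w import *
look("1",views=("wrist","top","side"))
E
```

```text
t 1.5 tcp [0.4917 0.2447 0.1668] [-1.7997e+02 -1.0000e-02 -2.5300e+01] F [ 0.49  0.47 -0.2 ] w 0.001
wrist yellow [151.5, 173.86] 189 [18, 19] [0.575  0.3734 0.046 ] tool: [ 0.0203 -0.1519  0.1209]
wrist yellow [322.82, 193.16] 1007 [35, 37] [0.4944 0.2442 0.046 ] tool: [ 0.0026 -0.0006  0.1208]
wrist yellow [116.21, 184.74] 72 [15, 8] [0.5803 0.4077 0.046 ] tool: [ 0.0104 -0.1852  0.1209]
wrist yellow [103.96, 187.44] 57 [9, 8] [0.5831 0.4193 0.046 ] tool: [ 0.008  -0.1968  0.1209]
wrist yellow [117.85, 207.17] 54 [9, 8] [0.5623 0.4187 0.046 ] tool: [-0.0105 -0.1875  0.1209]
wrist yellow [308.97, 290.04] 195 [5, 55] [0.4116 0.2983 0.046 ] tool: [-0.0953 -0.0142  0.1208]
wrist yellow [336.76, 289.69] 182 [5, 55] [0.4003 0.2735 0.046 ] tool: [-0.0949  0.013   0.1208]
wrist yellow [308.69, 337.05] 3924 [359, 16] [0.3624 0.3227 0.046 ] tool: [-0.1502 -0.0152  0.1208]
wrist green [181.72, 217.72] 43 [8, 7] [0.5287 0.3711 0.046 ] tool: [-0.0206 -0.13    0.1209]
wrist green [175.02, 229.6] 131 [14, 15] [0.5214 0.383  0.046 ] tool: [-0.0322 -0.1377  0.1209]
wrist green [139.53, 228.07] 43 [
[... 481 characters left out ...]
.3581 -0.7666  0.046 ] tool: [0.3114 0.9715 0.1204]
top green [590.51, 213.12] 386 [32, 21] [ 0.4994 -0.654   0.046 ] tool: [0.3909 0.8093 0.1205]
top red [305.74, 212.9] 121 [12, 13] [0.49   0.0767 0.046 ] tool: [0.0702 0.1526 0.1207]
top red [461.41, 233.71] 325 [10, 34] [ 0.4443 -0.3082  0.046 ] tool: [0.1934 0.5202 0.1206]
side yellow [268.32, 169.51] 85 [11, 10] [0.4904 0.239  0.046 ] tool: [0.0013 0.0058 0.1208]
side blue [371.92, 202.86] 90 [11, 11] [ 0.639  -0.0379  0.046 ] tool: [0.254  0.1926 0.1208]
side red [298.75, 201.34] 118 [13, 12] [0.4863 0.0703 0.046 ] tool: [0.0697 0.1601 0.1207]
side red [383.09, 321.27] 479 [38, 28] [ 0.4259 -0.3372  0.046 ] tool: [0.1892 0.5543 0.1206]
```

View pics/wrist1.png

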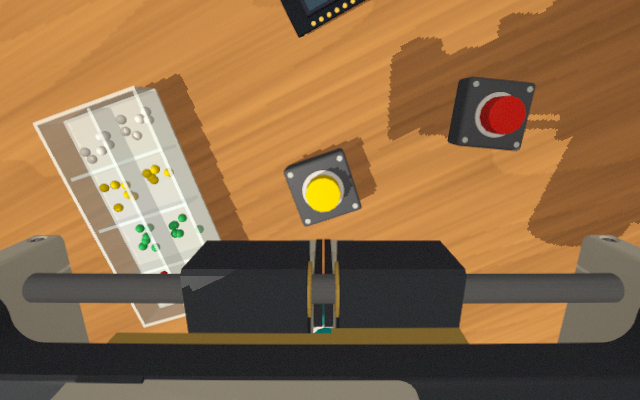

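View pics/side1.png

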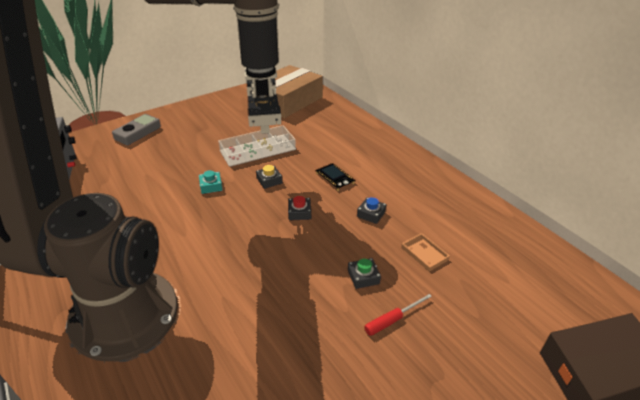

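The wrist view puts the yellow cap at (322,193) and red at (502,115). The wrist estimate for yellow, (0.494,0.244), agrees with the top camera to 1 mm. Now I descend to just above the yellow cap.

Emit:
step_arm --increments '[[[0.001, 0, 0.015], [0, 0, 0], 1], [[0.002, 0, 0.035], [0, 0, 0], 1], [[0.002, 0, 0.055], [0, 0, 0], 1], [[0.002, 0, 0.075], [0, 0, 0], 1], [[0.002, 0, 0.09], [0, 0, 0], 1], [[0.002, 0, 0.1], [0, 0, 0], 1], [[0.002, 0, 0.106], [0, 0, 0], 1], [[0.002, 0, 0.108], [0, 0, 0], 1], [[0.002, 0, 0.108], [0, 0, 0], 1]]'

```text
time_s: 2.55
tcp_pos: [0.4939, 0.2432, 0.0588]
eef_rot: [-180.0, -0.0, -25.4]
contact_force: [-0.3, 0.8, 0.1]
gripper_width: 0.0002
```

Run:
```python
from w import *
look("2",views=("wrist","side"))
a=cv2.imread("pics/side2.png")[100:220,200:360];cv2.imwrite("pics/side2z.png",cv2.resize(a,(800,600),interpolation=cv2.INTER_CUBIC))
```

```text
t 2.55 tcp [0.4939 0.2432 0.0588] [-1.7998e+02 -1.0000e-02 -2.5350e+01] F [-0.28  0.81  0.07] w 0.0002
wrist yellow [69.64, 209.47] 454 [28, 27] [0.5741 0.3632 0.046 ] tool: [ 0.0212 -0.1428  0.0129]
wrist yellow [321.89, 230.57] 1167 [52, 58] [0.5022 0.2404 0.046 ] tool: [ 0.0087 -0.0011  0.0128]
wrist yellow [7.97, 226.8] 174 [21, 15] [0.5813 0.4026 0.046 ] tool: [ 0.0107 -0.1815  0.0129]
wrist yellow [309.06, 289.57] 192 [5, 55] [0.4713 0.2636 0.046 ] tool: [-0.0291 -0.0088  0.0128]
wrist yellow [336.71, 289.87] 178 [5, 55] [0.464  0.2487 0.046 ] tool: [-0.0293  0.0078  0.0128]
wrist yellow [307.19, 337.1] 4016 [359, 16] [0.4413 0.2796 0.046 ] tool: [-0.0631 -0.0104  0.0128]
wrist red [605.22, 122.76] 3805 [74, 62] [0.493  0.0811 0.046 ] tool: [0.0686 0.1468 0.0128]
side yellow [268.26, 170.58] 65 [11, 8] [0.4877 0.2345 0.046 ] tool: [-0.0018  0.0105  0.0128]
side blue [371.92, 202.91] 89 [11, 11] [ 0.6389 -0.0381  0.046 ] tool: [0.2515 0.192  0.0128]
side red [298.71, 201.31] 119 [13, 12] [0.4863 0.0704 0.046 ] tool: [0.0671 0.1593 0.0128]
side red [383.07, 321.25] 479 [38, 28] [ 0.4259 -0.3371  0.046 ] tool: [0.1871 0.5535 0.0127]
```

View pics/side2z.png

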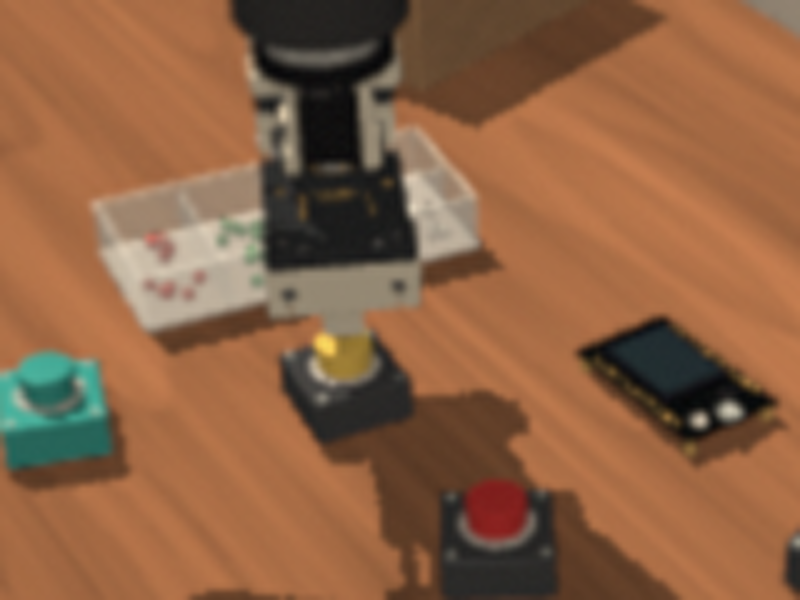

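View pics/wrist2.png

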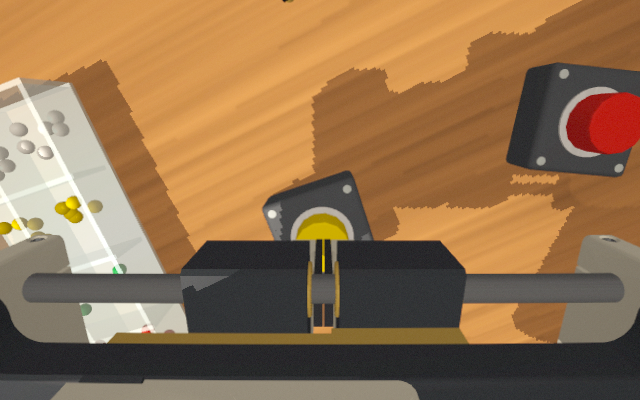

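The fingers are closed and centred over the yellow cap, and the finger blocks stay well above the unit. I'll press slowly.

Emit:
step_arm --increments '[[[0, 0, 0.004], [0, 0, 0], 1], [[0, 0, 0.008], [0, 0, 0], 1], [[0, 0, 0.01], [0, 0, 0], 1], [[0, 0, 0.012], [0, 0, 0], 1], [[0, 0, 0.014], [0, 0, 0], 1], [[0, 0, 0.016], [0, 0, 0], 1], [[0, 0, 0.016], [0, 0, 0], 1]]'

```text
time_s: 3.35
tcp_pos: [0.4936, 0.2428, 0.0423]
eef_rot: [180.0, 0.0, -25.4]
contact_force: [-0.0, 0.5, 1.0]
gripper_width: 0.0004
```

Emit:
step_arm --increments '[[[0, 0, 0.001], [0, 0, 0], 1], [[0, 0, 0.002], [0, 0, 0], 1], [[0, 0, 0.002], [0, 0, 0], 1]]'

```text
time_s: 3.65
tcp_pos: [0.4937, 0.2429, 0.0405]
eef_rot: [-180.0, -0.0, -25.4]
contact_force: [0.2, 0.3, 2.3]
gripper_width: 0.0005
```

Emit:
step_arm --increments '[[[0, 0, 0.001], [0, 0, 0], 1], [[0, 0, 0.002], [0, 0, 0], 1], [[0, 0, 0.002], [0, 0, 0], 1]]'

```text
time_s: 3.95
tcp_pos: [0.4938, 0.2429, 0.0388]
eef_rot: [-180.0, -0.0, -25.4]
contact_force: [-1.5, -0.6, 6.2]
gripper_width: 0.0003
```

Emit:
step_arm --increments '[[[0, 0, 0], [0, 0, 0], 1], [[0, 0, 0], [0, 0, 0], 1]]'

```text
time_s: 4.15
tcp_pos: [0.4939, 0.243, 0.0389]
eef_rot: [-180.0, -0.0, -25.4]
contact_force: [-1.3, -0.1, 6.5]
gripper_width: 0.0004
```

Emit:
step_arm --increments '[[[0, 0, -0.004], [0, 0, 0], 1], [[0, 0, -0.015], [0, 0, 0], 1], [[0, 0, -0.04], [0, 0, 0], 1], [[0, 0, -0.07], [0, 0, 0], 1], [[0, 0, -0.1], [0, 0, 0], 1], [[0, 0, -0.125], [0, 0, 0], 1], [[0, 0, -0.13], [0, 0, 0], 1], [[0, 0, -0.13], [0, 0, 0], 1]]'

```text
time_s: 4.95
tcp_pos: [0.494, 0.2433, 0.17]
eef_rot: [-179.9, -0.0, -25.4]
contact_force: [0.2, -0.8, -0.7]
gripper_width: 0.0005
```

Run:
```python
from w import *
look("3",views=("wrist","side"))
a=cv2.imread("pics/side3.png")[100:220,200:360];cv2.imwrite("pics/side3z.png",cv2.resize(a,(800,600),interpolation=cv2.INTER_CUBIC))
```

```text
t 4.95 tcp [0.494  0.2433 0.17  ] [-1.7985e+02 -4.0000e-02 -2.5370e+01] F [ 0.24 -0.82 -0.69] w 0.0005
wrist yellow [153.75, 176.2] 187 [17, 18] [0.5751 0.3734 0.046 ] tool: [ 0.0174 -0.1521  0.1244]
wrist yellow [322.79, 193.57] 861 [33, 34] [0.4958 0.2435 0.046 ] tool: [ 0.0014 -0.0006  0.124 ]
wrist yellow [119.0, 186.91] 69 [15, 8] [0.5805 0.4078 0.046 ] tool: [ 0.0076 -0.1854  0.1245]
wrist yellow [106.81, 189.7] 54 [9, 8] [0.5832 0.4195 0.046 ] tool: [ 0.005  -0.1971  0.1245]
wrist yellow [120.54, 209.06] 52 [9, 7] [0.5625 0.4188 0.046 ] tool: [-0.0134 -0.1877  0.1245]
wrist yellow [309.02, 289.58] 193 [5, 55] [0.4129 0.2979 0.046 ] tool: [-0.0967 -0.0143  0.124 ]
wrist yellow [336.76, 290.06] 174 [5, 54] [0.4007 0.2733 0.046 ] tool: [-0.0972  0.0132  0.1239]
wrist yellow [307.5, 337.07] 3910 [359, 16] [0.3633 0.3239 0.046 ] tool: [-0.1528 -0.0166  0.1239]
wrist green [177.11, 231.49] 124 [14, 15] [0.5212 0.3831 0.046 ] tool: [-0.0354 -0.1376  0.1243]
wrist green [142.0, 229.76] 41 [7, 7] [0.5369 0.4123 0.046 ] tool: [-0.0338 -0.1708  0.1244]
wrist green [146.68, 243.1] 100 [10, 16] [0.5236 0.416  0.046 ] tool: [-0.0474 -0.1684  0.1244]
wrist red [500.39, 117.51] 1360 [45, 38] [0.4915 0.0783 0.046 ] tool: [0.0684 0.1504 0.1237]
side yellow [268.52, 170.78] 63 [10, 8] [0.4879 0.2332 0.046 ] tool: [-0.0013  0.0121  0.124 ]
side blue [371.92, 202.86] 90 [11, 11] [ 0.639  -0.0379  0.046 ] tool: [0.2514 0.1922 0.1237]
side red [298.86, 201.32] 120 [13, 12] [0.4866 0.0702 0.046 ] tool: [0.0674 0.1599 0.1236]
side red [383.07, 321.23] 480 [38, 28] [ 0.4259 -0.3371  0.046 ] tool: [0.1871 0.5539 0.1227]
```

View pics/side3z.png

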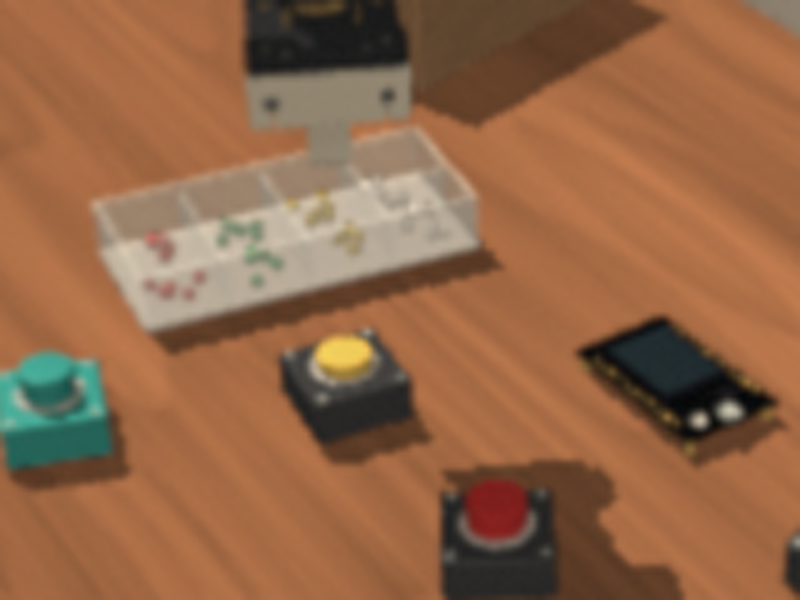

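View pics/wrist3.png

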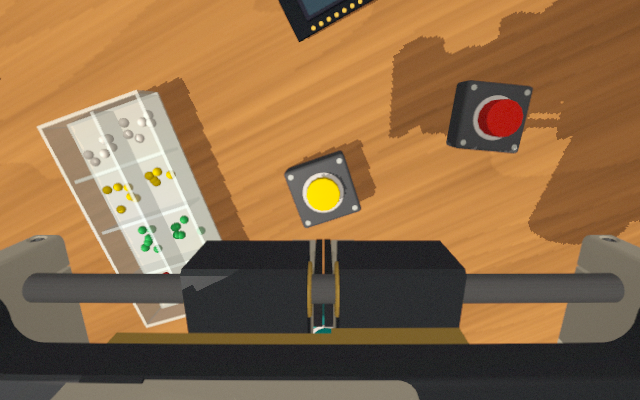

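The yellow cap sits low in its collar at about (343,355) in the zoomed side view, and the unit has not moved. On to blue.

Emit:
step_arm --increments '[[[0.02, 0.015, 0], [0, 0, 0], 1], [[0.055, 0.04, 0], [0, 0, 0], 1], [[0.09, 0.066, 0], [0, 0, 0], 1], [[0.125, 0.092, 0], [0, 0, 0], 1], [[0.16, 0.118, 0], [0, 0, 0], 1], [[0.195, 0.143, 0], [0, 0, 0], 1], [[0.225, 0.165, 0], [0, 0, 0], 1], [[0.245, 0.18, 0], [0, 0, 0], 1], [[0.252, 0.185, 0.01], [0, 0, 0], 1], [[0.252, 0.185, 0.01], [0, 0, 0], 1]]'

```text
time_s: 6.05
tcp_pos: [0.6407, -0.0333, 0.1552]
eef_rot: [179.9, 0.2, -25.5]
contact_force: [-1.5, 0.2, -0.5]
gripper_width: 0.0004
```

Emit:
step_arm --increments '[[[0, 0, 0], [0, 0, 0], 1], [[0, 0, 0], [0, 0, 0], 1]]'

```text
time_s: 6.25
tcp_pos: [0.6417, -0.0312, 0.1584]
eef_rot: [180.0, 0.0, -25.3]
contact_force: [-0.0, 0.4, -0.2]
gripper_width: 0.0005
```

```bash
python3 - <<'E' | grep -v -e yellow -e green
from w import *
look("4",views=("wrist",))
E
```

```text
t 6.25 tcp [ 0.6417 -0.0312  0.1584] [ 1.7999e+02  2.0000e-02 -2.5300e+01] F [-0.01  0.37 -0.24] w 0.0005
wrist blue [327.12, 182.64] 176 [34, 24] [ 0.6531 -0.04    0.046 ] tool: [0.0141 0.0031 0.1124]
wrist red [638.5, 215.05] 44 [3, 27] [ 0.5066 -0.2808  0.046 ] tool: [-0.0154  0.2834  0.1125]
```

View pics/wrist4.png

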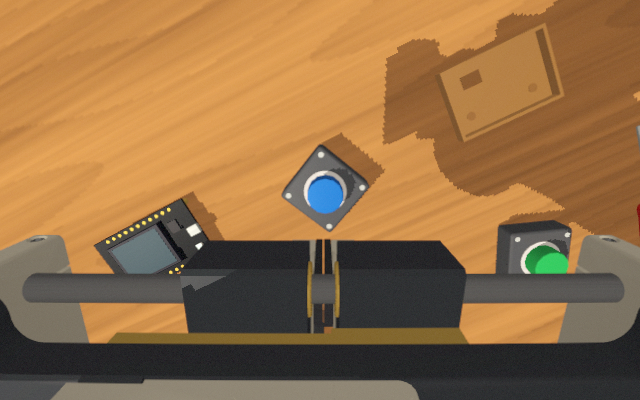

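Blue is at about (326,194) in the wrist view, but the mask caught only its side face. I'll redo the segmentation.

Run:
```python
import pickle
from w import *
s,c=pickle.load(open("wrist4.pkl","rb"));T=pose(s)
h=cv2.cvtColor(c["color"],cv2.COLOR_RGB2HSV)
print(h[194,326])
m=((h[...,0]>98)&(h[...,0]<125)&(h[...,1]>120)&(h[...,2]>70)).astype(np.uint8)
k,l,st,ce=cv2.connectedComponentsWithStats(m)
for i in range(1,k):
    if st[i,4]>100:
        P=plane(c,[ce[i]],.047,T@c["T_tool_cam"])[0];print(ce[i],st[i],P.round(4),((P-T[:3,3])@T[:3,:3]).round(4))
```

```text
[104 195 226]
[324.92952381 194.2752381 ] [ 308  176   35   38 1050] [ 0.6448 -0.034   0.047 ] [0.0041 0.0012 0.1114]
```

Emit:
step_arm --increments '[[[0.001, 0.001, 0.015], [0, 0, 0], 1], [[0.003, 0.001, 0.035], [0, 0, 0], 1], [[0.003, 0.001, 0.055], [0, 0, 0], 1], [[0.003, 0.001, 0.075], [0, 0, 0], 1], [[0.003, 0.001, 0.088], [0, 0, 0], 1], [[0.003, 0.001, 0.096], [0, 0, 0], 1], [[0.003, 0.001, 0.1], [0, 0, 0], 1], [[0.003, 0.001, 0.1], [0, 0, 0], 1], [[0.003, 0.001, 0.1], [0, 0, 0], 1]]'

```text
time_s: 7.2
tcp_pos: [0.645, -0.0343, 0.0593]
eef_rot: [-180.0, -0.1, -25.4]
contact_force: [0.0, 0.5, -0.7]
gripper_width: 0.0005
```

```bash
python3 - <<'E' | grep tcp
from w import *
look("5",views=("wrist","side"))
a=cv2.imread("pics/side5.png")[130:250,300:460];b=cv2.imread("pics/wrist5.png")
cv2.imwrite("pics/m5.png",np.hstack([cv2.resize(a,(400,300),interpolation=cv2.INTER_CUBIC),cv2.resize(b,(400,300))]))
E
```

```text
t 7.2 tcp [ 0.645  -0.0343  0.0593] [-1.7997e+02 -6.0000e-02 -2.5350e+01] F [ 0.    0.54 -0.66] w 0.0005
```

View pics/m5.png

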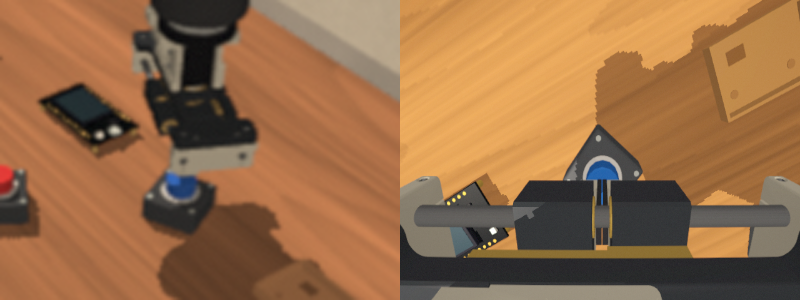

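The finger is centred over the blue cap. I'll press it the same way.

Emit:
step_arm --increments '[[[0, 0, 0.004], [0, 0, 0], 1], [[0, 0, 0.008], [0, 0, 0], 1], [[0, 0, 0.01], [0, 0, 0], 1], [[0, 0, 0.012], [0, 0, 0], 1], [[0, 0, 0.014], [0, 0, 0], 1], [[0, 0, 0.016], [0, 0, 0], 1], [[0, 0, 0.018], [0, 0, 0], 1], [[0, 0, 0.018], [0, 0, 0], 1]]'

```text
time_s: 8.1
tcp_pos: [0.6444, -0.0345, 0.0404]
eef_rot: [180.0, 0.0, -25.4]
contact_force: [-1.6, 0.1, 2.3]
gripper_width: 0.0004
```

Emit:
step_arm --increments '[[[0, 0, 0.001], [0, 0, 0], 1], [[0, 0, 0.002], [0, 0, 0], 1], [[0, 0, 0.002], [0, 0, 0], 1], [[0, 0, 0.002], [0, 0, 0], 1]]'

```text
time_s: 8.5
tcp_pos: [0.6445, -0.0345, 0.039]
eef_rot: [-180.0, -0.0, -25.4]
contact_force: [-2.2, 0.5, 6.5]
gripper_width: 0.0005
```

Emit:
step_arm --increments '[[[0, 0, -0.004], [0, 0, 0], 1], [[0, 0, -0.015], [0, 0, 0], 1], [[0, 0, -0.04], [0, 0, 0], 1], [[0, 0, -0.07], [0, 0, 0], 1], [[0, 0, -0.1], [0, 0, 0], 1], [[0, 0, -0.115], [0, 0, 0], 1], [[0, 0, -0.12], [0, 0, 0], 1], [[0, 0, -0.12], [0, 0, 0], 1]]'

```text
time_s: 9.3
tcp_pos: [0.6447, -0.0343, 0.1594]
eef_rot: [-179.9, -0.1, -25.4]
contact_force: [-0.1, 0.3, -0.6]
gripper_width: 0.0005
```

```bash
python3 - <<'E' | grep -e tcp -e red -e blue
from w import *
look("6",views=("wrist","side"))
a=cv2.imread("pics/side6.png")[130:250,240:400];b=cv2.imread("pics/wrist6.png")
cv2.imwrite("pics/m6.png",np.hstack([cv2.resize(a,(400,300),interpolation=cv2.INTER_CUBIC),cv2.resize(b,(400,300))]))
E
```

```text
t 9.3 tcp [ 0.6447 -0.0343  0.1594] [-1.7993e+02 -7.0000e-02 -2.5370e+01] F [-0.09  0.33 -0.64] w 0.0005
wrist blue [328.0, 188.51] 145 [33, 29] [ 0.6511 -0.0415  0.046 ] tool: [0.0087 0.0039 0.1134]
wrist red [637.53, 223.25] 141 [6, 40] [ 0.5015 -0.2819  0.046 ] tool: [-0.0234  0.2852  0.113 ]
side blue [371.73, 203.84] 73 [11, 9] [ 0.6361 -0.0407  0.046 ] tool: [-0.0052  0.0096  0.1134]
side red [298.85, 201.17] 115 [13, 12] [0.4869 0.0707 0.046 ] tool: [-0.1877 -0.0272  0.1132]
side red [383.25, 321.41] 464 [38, 28] [ 0.4259 -0.3376  0.046 ] tool: [-0.0678  0.3679  0.1129]
```

View pics/m6.png

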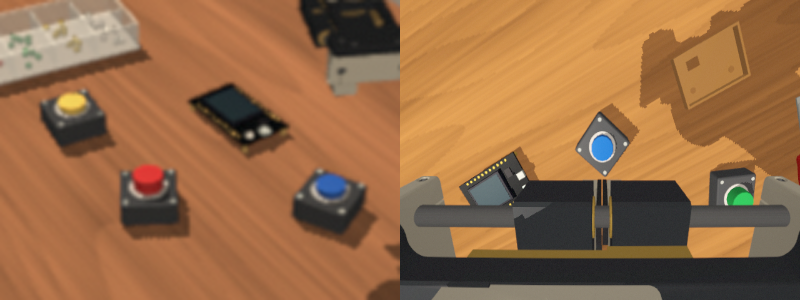

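Blue is now seated low in its collar, like yellow, and its unit has not moved. Red is next.

Emit:
step_arm --increments '[[[-0.02, -0.004, 0], [0, 0, 0], 1], [[-0.055, -0.01, 0], [0, 0, 0], 1], [[-0.09, -0.017, 0], [0, 0, 0], 1], [[-0.125, -0.024, 0], [0, 0, 0], 1], [[-0.155, -0.03, 0], [0, 0, 0], 1], [[-0.178, -0.034, 0], [0, 0, 0], 1], [[-0.187, -0.035, 0], [0, 0, 0], 1], [[-0.187, -0.035, 0], [0, 0, 0], 1], [[-0.187, -0.035, 0], [0, 0, 0], 1], [[-0.187, -0.035, 0], [0, 0, 0], 1]]'

```text
time_s: 10.4
tcp_pos: [0.491, 0.0769, 0.1582]
eef_rot: [180.0, 0.0, -25.4]
contact_force: [-0.5, 0.4, 0.1]
gripper_width: 0.0005
```

```bash
python3 - <<'E' | grep -v -e yellow -e green
from w import *
look("7",z=0.047,views=("wrist",))
E
```

```text
t 10.4 tcp [0.491  0.0769 0.1582] [ 1.7997e+02  1.0000e-02 -2.5410e+01] F [-0.48  0.41  0.12] w 0.0005
wrist red [325.03, 197.47] 1039 [35, 38] [0.4916 0.0751 0.047 ] tool: [0.0013 0.0013 0.1112]
```

View pics/wrist7.png

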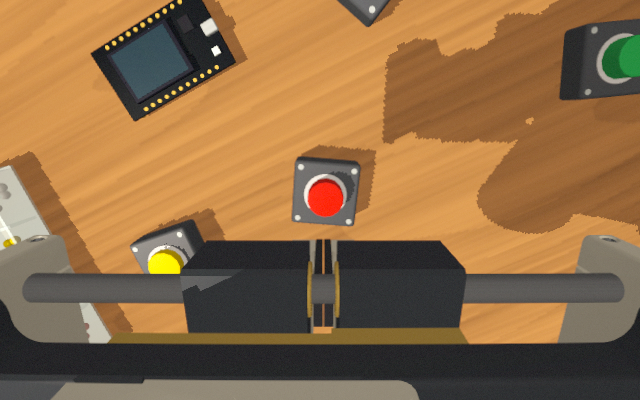

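Red is at (325,197), 1 to 2 mm from the tool centre. Descending.

Emit:
step_arm --increments '[[[0.001, 0.001, 0.015], [0, 0, 0], 1], [[0.001, 0.001, 0.035], [0, 0, 0], 1], [[0.001, 0.001, 0.055], [0, 0, 0], 1], [[0.001, 0.001, 0.075], [0, 0, 0], 1], [[0.001, 0.001, 0.088], [0, 0, 0], 1], [[0.001, 0.001, 0.096], [0, 0, 0], 1], [[0.001, 0.001, 0.1], [0, 0, 0], 1], [[0.001, 0.001, 0.1], [0, 0, 0], 1], [[0.001, 0.001, 0.1], [0, 0, 0], 1]]'

```text
time_s: 11.35
tcp_pos: [0.4914, 0.0761, 0.0591]
eef_rot: [-180.0, -0.0, -25.4]
contact_force: [-0.9, -0.2, -0.1]
gripper_width: 0.0002
```

Emit:
step_arm --increments '[[[0, 0, 0.004], [0, 0, 0], 1], [[0, 0, 0.008], [0, 0, 0], 1], [[0, 0, 0.01], [0, 0, 0], 1], [[0, 0, 0.012], [0, 0, 0], 1], [[0, 0, 0.014], [0, 0, 0], 1], [[0, 0, 0.016], [0, 0, 0], 1], [[0, 0, 0.017], [0, 0, 0], 1], [[0, 0, 0.017], [0, 0, 0], 1]]'

```text
time_s: 12.15
tcp_pos: [0.4908, 0.076, 0.0414]
eef_rot: [180.0, 0.0, -25.4]
contact_force: [-0.4, 0.5, 0.6]
gripper_width: 0.0005
```

Emit:
step_arm --increments '[[[0, 0, 0.001], [0, 0, 0], 1], [[0, 0, 0.002], [0, 0, 0], 1], [[0, 0, 0.003], [0, 0, 0], 1], [[0, 0, 0.003], [0, 0, 0], 1], [[0, 0, 0.003], [0, 0, 0], 1]]'

```text
time_s: 12.65
tcp_pos: [0.4911, 0.076, 0.0388]
eef_rot: [-180.0, -0.0, -25.4]
contact_force: [-2.2, -0.5, 6.5]
gripper_width: 0.0005
```

Emit:
step_arm --increments '[[[0, 0, -0.004], [0, 0, 0], 1], [[0, 0, -0.015], [0, 0, 0], 1], [[0, 0, -0.04], [0, 0, 0], 1], [[0, 0, -0.07], [0, 0, 0], 1], [[0, 0, -0.1], [0, 0, 0], 1], [[0, 0, -0.13], [0, 0, 0], 1], [[0, 0, -0.16], [0, 0, 0], 1], [[0, 0, -0.17], [0, 0, 0], 1], [[0, 0, -0.17], [0, 0, 0], 1], [[0, 0, -0.17], [0, 0, 0], 1]]'

```text
time_s: 13.65
tcp_pos: [0.4903, 0.0758, 0.208]
eef_rot: [180.0, 0.0, -25.4]
contact_force: [-0.3, -0.4, -0.9]
gripper_width: 0.0006
```

```bash
python3 - <<'E' | grep -v "wrist yellow"
from w import *
look("8",views=("wrist","side","top"))
a=cv2.imread("pics/side8.png")[140:300,190:430]
cv2.imwrite("pics/m8.png",cv2.resize(a,(800,533),interpolation=cv2.INTER_CUBIC))
a0=cv2.imread("pics/side0.png");a8=cv2.imread("pics/side8.png")
cv2.imwrite("pics/d8.png",cv2.resize(np.vstack([cv2.resize(x[140:300,190:430],(480,320)) for x in (a0,cv2.absdiff(a0,a8))]),(450,600)))
E
```

```text
t 13.65 tcp [0.4903 0.0758 0.208 ] [ 1.7999e+02  4.0000e-02 -2.5390e+01] F [-0.28 -0.39 -0.85] w 0.0006
wrist green [581.54, 64.1] 1253 [44, 36] [ 0.4922 -0.1911  0.046 ] tool: [0.1162 0.2403 0.1619]
wrist green [74.52, 268.33] 42 [10, 8] [0.5238 0.3665 0.046 ] tool: [-0.0942 -0.2769  0.162 ]
wrist red [323.65, 183.26] 662 [29, 30] [0.4923 0.0746 0.046 ] tool: [0.0024 0.0002 0.162 ]
side yellow [268.52, 170.78] 63 [10, 8] [0.4879 0.2332 0.046 ] tool: [-0.0696 -0.1411  0.162 ]
side blue [371.76, 203.89] 74 [11, 9] [ 0.636  -0.0409  0.046 ] tool: [0.1818 0.043  0.1619]
side red [298.87, 202.24] 90 [12, 10] [0.4847 0.067  0.046 ] tool: [-0.0012  0.0104  0.162 ]
side red [382.9, 321.31] 484 [38, 28] [ 0.4255 -0.3371  0.046 ] tool: [0.1186 0.4008 0.162 ]
top blue [350.54, 152.53] 109 [12, 12] [ 0.6416 -0.0315  0.046 ] tool: [0.1828 0.0321 0.1618]
top blue [630.71, 267.93] 245 [12, 27] [ 0.3581 -0.7665  0.046 ] tool: [0.2418 0.8177 0.1619]
top green [590.65, 213.39] 368 [32, 21] [ 0.4987 -0.6543  0.046 ] tool: [0.3207 0.6561 0.1619]
top red [461.44, 233.99] 324 [11, 34] [ 0.4436 -0.3082  0.046 ] tool: [0.1226 0.367  0.162 ]
```

View pics/m8.png

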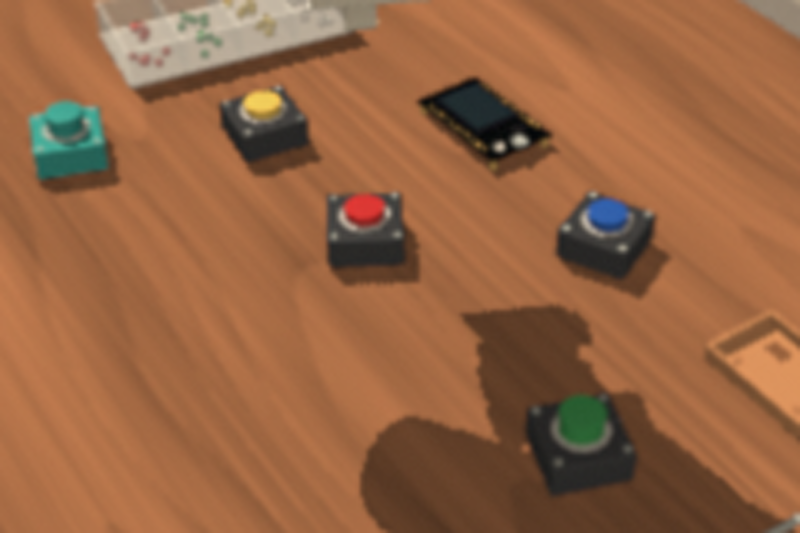

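View pics/d8.png

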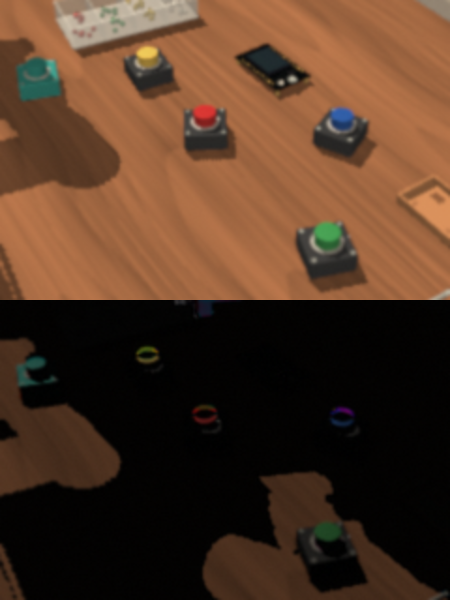

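View pics/wrist8.png

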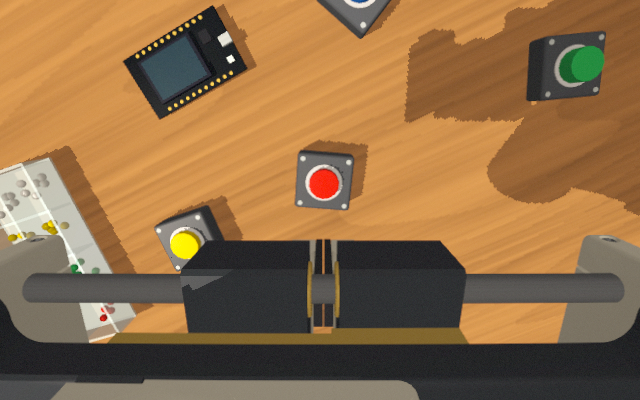

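All three caps sit low. In the before/after difference image only the caps, the caps' own shadows and the arm's shadow changed; the units and bystanders did not. Handing in.

Run:
```python
from plant import r
print(r.close_job())
```

```text
the job is handed in; nothing more can be done
None
```

I pressed the yellow, blue and red switches in that order with the closed fingertips, and all three caps are down and staying down. The gripper drew back to 0.21 m above the bench, touching nothing, and I handed the job in at about 14 s, well under the 43 s limit.

- **Presses:** each one ended with the fingertip at about 39 mm above the bench and 6.5 N measured. That is about 1 mm into the cushioned travel, which starts at about 4.5 N, after the cap has gone fully down.
- **Last pictures:** in the side view the three caps sit low in their collars, and the green one is still up. Comparing it with the first picture, only the three caps, the caps' own shadows and the arm's shadow had changed. The units, display board, LED box, battery cover and turquoise look-alike looked unmoved. The screwdriver was mostly outside that comparison, but its position in the cameras was the same to within a pixel.
- **Disagreements:** the side camera placed the caps 4–7 mm away from where the top and wrist cameras did. Those two agreed to about 2 mm, so I used them. My first blue mask in the wrist view caught only part of the cap, and I redid it before pressing. No check failed.

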